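# Switch on the microscope illuminator in order

## Robot

A 6-joint arm with a two-finger parallel gripper is mounted at the origin on the work surface. World frame = base frame: x ahead of the robot, y to its left, z up, the work surface at z = 0. Lengths are in mm, angles in degrees, forces in N, time in s.
With the tool pointing down it reaches from about 350 to 875 mm from the base axis. Payload 4.2 kg.
Tool frame: the origin (TCP) lies at the centre of the arm's flange, where the gripper is bolted on; the fingertips stand ctrl.tcp_to_tips ahead of it and the grasp point (between the pads) lies 164 mm ahead of it (ctrl.tcp_to_tips is the distance from the TCP to the fingertips, in mm); z points along the fingers, y is the direction in which the jaws open and shut (so a half turn about z gives the same grasp; the last joint's range is limited). The gripper opens to 87 mm and grips with 3 to 60 N. Pads are 19 mm wide; open, the fingers measure 117 mm over their backs; the gripper's body (75 mm by 190 mm) begins 51 mm behind the grasp point.
Start: joints at [-50.157, 22.042, 0.453, 0, -68.411, -14.817], TCP at [264.414, -566.291, 404.75] pointing down, gripper open.
Joint ranges: [-179.83, 179.83], [-69.29, 118.12], [-61.27, 80.66], [-181.25, 117.63], [-171.15, -9.14], [-177.46, 177.46]. Speed limits (degrees/s): [159.86, 159.86, 180, 180, 180, 180].

## Interface

Orientations are given as a 3x3 rotation matrix whose columns are the frame's x, y, z axes.
In Python, from cell import readout, cams, close_job, recognise, ctrl gives the robot as it stands.
- The arm moves only by the tool arm_command, never from a script. Its arguments are lists of equal length, an entry for each row: "delta_pos": the shift along the world's x, y, z in units of 50 mm (1.0 is 50 mm), a list of three; "dr": the turn, a rotation vector about the world's x, y, z in units of 8 degrees (1.0 is 8 degrees), a list of three; "claw": the opening, from 0 (shut) to 1 (fully open). In form: {"delta_pos": [[tx, ty, tz], ...], "dr": [[wx, wy, wz], ...], "claw": [claw, ...]}. A call has 1 to 20 rows; each row shifts and turns the commanded pose from where the row before left it; what a row does not reach is not made up. A row lasts 1/10 s, in which the tool goes at most 50 mm and 8.59 degrees, less where a joint would pass 70% of its speed; a pose out of reach is approached as far as the arm can. A call is refused whole if a number of a shift passes 1 or a number of a turn 1, either way. A call with a gripper value outside its range is refused whole. The fingers move at their own pace and stop on an object; the grip force is fixed at half the most. Time passes only in rows, so rows that do not move let the fingers close. It gives the time, the measured TCP pose, the force and the opening at its end, in the units of the state.
- readout.get_state(): the state, without advancing time (a new reading comes with each control period).
- cams.grab_frame(name): name is "scene" or "top" or "wrist"; returns a dict with "img" (420x560x3 uint8, blue, green, red), "camera_matrix" (3x3 intrinsics, pixels), "extrinsics" (4x4, takes a point from world to camera coordinates); the wrist camera has in their place "T_tool_cam" (4x4, takes a point from camera to tool coordinates, whose origin is the TCP and whose axes are the flange's). Camera axes: x right, y up, looking along -z (the intrinsics and any distortion apply to the point x, -y, -z); pixel columns grow to the right and rows downward; lengths in mm; the calibration is good to about 2 mm. A picture is of the moment at which its call begins: read the wrist's pose just before it. There is no depth.
- close_job(): hands the job in, once; it reports no verdict.
Trained networks look in a picture, given as the dict that the camera call returned (one of the last four; its "shot" number tells which), for a name from the list of things; names that differ only in an ending like _2 or _b are one class to them, and where a whole thing is asked for, a point or a joint stands for the part that bears it (a point fixed in the world has none). Each returns a list of dicts, best first, with "conf" (0 to 1); they miss things now and then, are a little off and sometimes report something else, mostly with a low value. They report only what shows in the picture. A call takes as long as a camera call.
- recognise(target, picture): "point" ([x, y, z] in mm, in world coordinates, good to about 4 mm: the middle of the surface that is visible of it).
The state is a dict: "time_s": time; "qpos": joint angles; "joint_velocities": joint speeds; "joint_efforts": joint torques, N m; "eef_pos": TCP position; "tcp_rot": TCP orientation; "force": force on the tool from outside, world axes, zero at the start; "ft_torque": the same for the moment, N m; "finger_gap": finger opening in mm.
Only numpy, scipy, OpenCV 4.12 (cv2) and the standard library are available. Lean on these libraries where they do the work, as an engineer would, in place of code of your own. Each camera call takes 0.05 s, during which the arm holds its last target. There are 200 camera calls.

## Task

Start up the microscope's grey power box: lightly, with nothing but the fingertips, press in the green switch, then the blue one, then the yellow one, each all the way down so that it stays in. Leave the red, white and black switches out, pick nothing up, and leave the bottle, the jar, the slide box and the microscope where they stand.

Things in the scene. Friction and masses are not known exactly. Their poses are not given: they have to be found in the camera images.
- power_box: Grey fixed box, 156 x 216 x 60 mm (its own x, y, z), the power box of the microscope's illuminator. Origin: centre of its underside on the bench, z up; it may be turned on the bench. Its flat top, 60 mm above the bench, carries six round push switches in two rows of three: rows 64 mm apart along its x, switches 64 mm apart along its y. Which colour sits in which place changes from run to run.
- green_top (a point): Centre of the top face of the green push switch's cap: an upright round cap 30 mm across in an aluminium collar (42 mm across, 10 mm high, on the box top). The cap's top stands 14 mm above the collar (84 mm above the bench) when out and 6 mm above it when the switch is fully in; this point moves with the cap.
- blue_top (a point): Centre of the top face of the blue push switch's cap: an upright round cap 30 mm across in an aluminium collar (42 mm across, 10 mm high, on the box top). The cap's top stands 14 mm above the collar (84 mm above the bench) when out and 6 mm above it when the switch is fully in; this point moves with the cap.
- yellow_top (a point): Centre of the top face of the yellow push switch's cap: an upright round cap 30 mm across in an aluminium collar (42 mm across, 10 mm high, on the box top). The cap's top stands 14 mm above the collar (84 mm above the bench) when out and 6 mm above it when the switch is fully in; this point moves with the cap.
- red_top (a point): Centre of the top face of the red push switch's cap: an upright round cap 30 mm across in an aluminium collar (42 mm across, 10 mm high, on the box top). The cap's top stands 14 mm above the collar (84 mm above the bench) when out and 6 mm above it when the switch is fully in; this point moves with the cap.
- white_top (a point): Centre of the top face of the white push switch's cap: an upright round cap 30 mm across in an aluminium collar (42 mm across, 10 mm high, on the box top). The cap's top stands 14 mm above the collar (84 mm above the bench) when out and 6 mm above it when the switch is fully in; this point moves with the cap.
- black_top (a point): Centre of the top face of the black push switch's cap: an upright round cap 30 mm across in an aluminium collar (42 mm across, 10 mm high, on the box top). The cap's top stands 14 mm above the collar (84 mm above the bench) when out and 6 mm above it when the switch is fully in; this point moves with the cap.
- green (a joint): How far the green switch is pressed in, in m: 0 is out (off, as at the start), 0.008 is fully in, against its stop. It slides straight down at about 3 N and stays where it is pushed. Once it is in, the cap alone yields up to 4 mm more on an inner spring (4 N rising to 12 N), not counted here, and comes back up when let go.
- blue (a joint): How far the blue switch is pressed in, in m: 0 is out (off, as at the start), 0.008 is fully in, against its stop. It slides straight down at about 3 N and stays where it is pushed. Once it is in, the cap alone yields up to 4 mm more on an inner spring (4 N rising to 12 N), not counted here, and comes back up when let go.
- yellow (a joint): How far the yellow switch is pressed in, in m: 0 is out (off, as at the start), 0.008 is fully in, against its stop. It slides straight down at about 3 N and stays where it is pushed. Once it is in, the cap alone yields up to 4 mm more on an inner spring (4 N rising to 12 N), not counted here, and comes back up when let go.
- red (a joint): How far the red switch is pressed in, in m: 0 is out (off, as at the start), 0.008 is fully in, against its stop. It slides straight down at about 3 N and stays where it is pushed. Once it is in, the cap alone yields up to 4 mm more on an inner spring (4 N rising to 12 N), not counted here, and comes back up when let go.
- white (a joint): How far the white switch is pressed in, in m: 0 is out (off, as at the start), 0.008 is fully in, against its stop. It slides straight down at about 3 N and stays where it is pushed. Once it is in, the cap alone yields up to 4 mm more on an inner spring (4 N rising to 12 N), not counted here, and comes back up when let go.
- black (a joint): How far the black switch is pressed in, in m: 0 is out (off, as at the start), 0.008 is fully in, against its stop. It slides straight down at about 3 N and stays where it is pushed. Once it is in, the cap alone yields up to 4 mm more on an inner spring (4 N rising to 12 N), not counted here, and comes back up when let go.
- bottle_center (a point): Loose amber glass bottle with black cap, upright, 52 mm across, 115 mm high, beside the box; this point is its centre, half-way up. A bystander.
- jar_center (a point): Loose clear specimen jar with orange lid, upright, 48 mm across, 65 mm high, beside the box; this point is its centre, half-way up. A bystander.
- slide_box_center (a point): Loose blue slide box with white lid, 34 x 98 x 35 mm (its x, y, z), beyond the box; this point is its centre, half-way up. A bystander.
- microscope: White and black microscope, fixed to the bench at the left, about 210 x 170 mm and 400 mm high, eyepiece leaning towards the robot's side. Origin: centre of its underside. To be kept clear of.

How it is judged:
By the outcome, as a careful person would: the job done as asked, in the order asked, and still so for the second after the job is handed in, with the robot touching nothing.
It also fails if it takes over 53 s, if anything falls off the work surface, if the arm or the gripper's body presses on something with over 40 N, if the wrist force passes 120 N, or if a joint passes its speed limit or range.

## Working session

There is one attempt and no reset: what is moved stays moved. The work goes in short steps, Python scripts to look and compute and a tool call to move; the robot and the scene stay as the last step left them, time stands still between calls to the robot, and variables do not carry over. Pictures are saved under pics/ and viewed, about 8 in all and at most 12, crops included, and the job is handed in when it is done.

Besides the shell and the picture viewer there is one more tool, called after "Call:" by a JSON object that holds its "method" and its "body", one argument or row to a line. arm_command: Moves the arm, as the interface text tells. Its arguments: {"type":"object","properties":{"delta_pos":{"type":"array","items":{"type":"array","items":{"type":"number"}}},"dr":{"type":"array","items":{"type":"array","items":{"type":"number"}}},"claw":{"type":"array","items":{"type":"number"}}},"required":["delta_pos","dr","claw"]}

```bash
mkdir -p pics; ls; python3 - <<'E'
from cell import readout, cams, recognise, ctrl
import cv2, numpy as np
s=readout.get_state(); print(s['time_s'],s['eef_pos'],s['tcp_rot'],s['force'],s['finger_gap'],ctrl.tcp_to_tips)
for c in ['top','scene']:
    f=cams.grab_frame(c); cv2.imwrite(f'pics/{c}0.png',f['img'])
    for n in ['power_box','green_top','blue_top','yellow_top','red_top','white_top','black_top','bottle_center','jar_center','slide_box_center','microscope']:
        print(c,n,[(np.round(r['point']).tolist(),round(r['conf'],2)) for r in recognise(n,f)[:2]])
print(readout.get_state()['time_s'])
E
```

```text
pics
0.0 [ 264.36600007 -566.11412378  403.67399631] [[-9.06174254e-01 -4.22903432e-01 -9.53381274e-04]
 [-4.22904502e-01  9.06172268e-01  1.89789049e-03]
 [ 6.13032699e-05  2.12300873e-03 -9.99997745e-01]] [ 0.04295927  0.26236433 -0.24410814] 87.19210898821123 182.2
top power_box [([562.0, -6.0, 64.0], 0.64), ([622.0, 39.0, 84.0], 0.38)]
top green_top [([597.0, -19.0, 82.0], 0.67)]
top blue_top [([560.0, 66.0, 84.0], 0.68)]
top yellow_top [([576.0, -81.0, 87.0], 0.56)]
top red_top [([511.0, -61.0, 83.0], 0.7)]
top white_top []
top black_top [([618.0, 43.0, 85.0], 0.57)]
top bottle_center [([590.0, 181.0, 81.0], 0.76)]
top jar_center [([514.0, -165.0, 66.0], 0.63), ([685.0, -101.0, 31.0], 0.18)]
top slide_box_center [([686.0, -100.0, 34.0], 0.81), ([513.0, -165.0, 63.0], 0.61)]
top microscope [([506.0, 553.0, 137.0], 0.76), ([512.0, -57.0, 82.0], 0.16)]
scene power_box [([606.0, 18.0, 59.0], 0.88)]
scene green_top [([605.0, -16.0, 82.0], 0.41)]
scene blue_top [([561.0, 64.0, 86.0], 0.59)]
scene yellow_top []
scene red_top []
scene white_top [([547.0, 1.0, 81.0], 0.57), ([526.0, -164.0, 45.0], 0.37)]
scene black_top [([621.0, 44.0, 87.0], 0.66)]
scene bottle_center [([609.0, 186.0, 69.0], 0.97), ([544.0, 3.0, 84.0], 0.48)]
scene jar_center [([523.0, -166.0, 44.0], 0.74)]
scene slide_box_center [([705.0, -90.0, 38.0], 0.69)]
scene microscope [([552.0, 569.0, 141.0], 0.89), ([620.0, 39.0, 87.0], 0.66)]
1.2
```

View pics/top0.png

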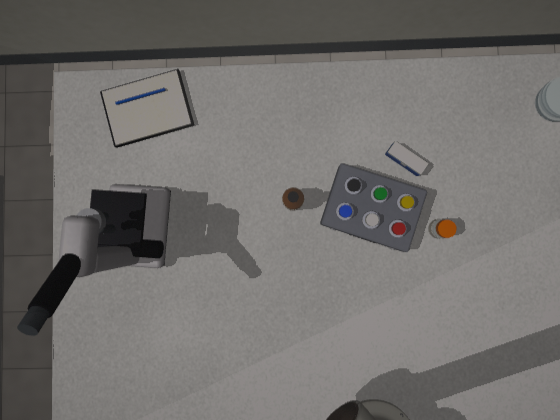

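View pics/scene0.png

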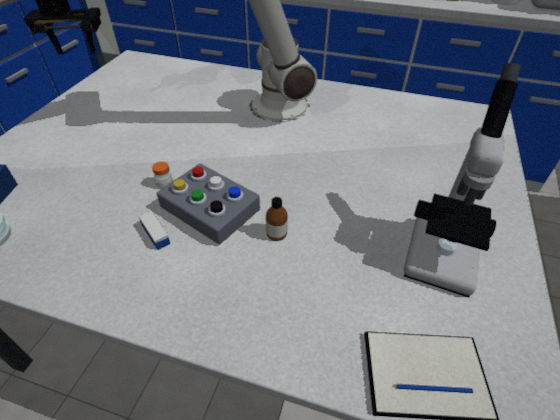

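```bash
python3 - <<'E'
import numpy as np
from scipy.optimize import least_squares
g=dict(yellow=(32,-64),green=(32,0),black=(32,64),red=(-32,-64),white=(-32,0),blue=(-32,64))
obs=[('green',597,-19),('blue',560,66),('yellow',576,-81),('red',511,-61),('black',618,43),('green',605,-16),('blue',561,64),('white',547,1),('black',621,44)]
def P(p,n):
    c,s=np.cos(p[2]),np.sin(p[2]);a,b=g[n];return np.array([p[0]+c*a-s*b,p[1]+s*a+c*b])
r=least_squares(lambda p:np.concatenate([P(p,n)-[x,y] for n,x,y in obs]),[565,-8,-.3],loss='soft_l1')
print(r.x,np.degrees(r.x[2]),r.fun.round(1))
for n in g: print(n,P(r.x,n).round(1))
E
```

```text
[ 5.68417413e+02 -7.24746401e+00 -3.45002996e-01] -19.767215606442228 [ 1.5  0.9 -0.1 -2.2  0.9  2.7  5.7  4.3  2.2 -0.8 -6.5 -2.1 -1.1 -0.2
 -8.7  2.6 -0.8 -1.8]
yellow [576.9 -78.3]
green [598.5 -18.1]
black [620.2  42.2]
red [516.7 -56.7]
white [538.3   3.6]
blue [559.9  63.8]
```

The top picture shows the box at about (373,207) px. The far row is black (353,185), green (380,194), yellow (407,202), and the near row is blue (345,211), white (372,219), red (399,228). This matches the network grid fit. The bottle (293,198) and jar (446,228) are beside the box. Next I move above green with the claw shut.

Call:
{"method": "arm_command", "body": {
  "delta_pos": [
    [0.2, 0.3, 0],
    [0.37, 0.61, -0.07],
    [0.37, 0.61, -0.07],
    [0.37, 0.61, -0.07],
    [0.37, 0.61, -0.07],
    [0.37, 0.61, -0.07],
    [0.37, 0.61, -0.07],
    [0.37, 0.61, -0.07],
    [0.37, 0.61, -0.07],
    [0.37, 0.61, -0.07],
    [0.37, 0.61, -0.07],
    [0.37, 0.61, -0.07],
    [0.37, 0.61, -0.07],
    [0.37, 0.61, -0.07],
    [0.37, 0.61, -0.07],
    [0.37, 0.61, -0.07],
    [0.37, 0.61, -0.07],
    [0.37, 0.61, -0.07],
    [0.2, 0.3, 0],
    [0, 0, 0]
  ],
  "dr": [
    [0, 0, 0],
    [0, 0, 0],
    [0, 0, 0],
    [0, 0, 0],
    [0, 0, 0],
    [0, 0, 0],
    [0, 0, 0],
    [0, 0, 0],
    [0, 0, 0],
    [0, 0, 0],
    [0, 0, 0],
    [0, 0, 0],
    [0, 0, 0],
    [0, 0, 0],
    [0, 0, 0],
    [0, 0, 0],
    [0, 0, 0],
    [0, 0, 0],
    [0, 0, 0],
    [0, 0, 0]
  ],
  "claw": [0, 0, 0, 0, 0, 0, 0, 0, 0, 0, 0, 0, 0, 0, 0, 0, 0, 0, 0, 0]
}}

```text
time_s: 3.2
eef_pos: [599.7, -15.5, 345.0]
tcp_rot: [[-0.905, -0.426, 0.0], [-0.426, 0.905, -0.0], [-0.0, -0.0, -1.0]]
force: [-1.5, -0.1, 0.8]
finger_gap: 0.4
```

```bash
python3 - <<'E'
from cell import readout, cams, recognise, ctrl
import cv2, numpy as np
s=readout.get_state(); print(s['time_s'],s['eef_pos'],s['tcp_rot'].round(3) if hasattr(s['tcp_rot'],'round') else s['tcp_rot'],s['force'],s['finger_gap'],ctrl.tcp_to_tips)
f=cams.grab_frame('wrist'); cv2.imwrite('pics/w1.png',f['img']); print(f['T_tool_cam'],f['camera_matrix'])
for n in ['green_top','blue_top','yellow_top','red_top','white_top','black_top']:
    print(n,[(np.round(r['point'],1).tolist(),round(r['conf'],2)) for r in recognise(n,f)[:2]])
np.savez('w1.npz',T=f['T_tool_cam'],K=f['camera_matrix'],p=s['eef_pos'],R=s['tcp_rot'])
E
```

```text
3.2 [599.72206246 -15.48003665 345.0052583 ] [[-0.905 -0.426  0.   ]
 [-0.426  0.905 -0.   ]
 [-0.    -0.    -1.   ]] [-1.48209899 -0.13535541  0.81821021] 0.4341459291379171 182.2
[[ 2.05481065e-04  9.52343686e-01  3.05026985e-01  8.49808671e+01]
 [ 9.99999958e-01 -1.33058291e-04 -2.58219231e-04  6.98081574e-01]
 [-2.05327085e-04  3.05027025e-01 -9.52343673e-01  1.95512143e+01]
 [ 0.00000000e+00  0.00000000e+00  0.00000000e+00  1.00000000e+00]] [[302.55563087   0.         278.08622281]
 [  0.         302.55563087 206.74275711]
 [  0.           0.           1.        ]]
green_top [([596.5, -21.8, 82.6], 0.88), ([540.2, -0.0, 83.1], 0.46)]
blue_top [([560.4, 61.7, 87.9], 0.9), ([580.3, 165.4, 58.2], 0.39)]
yellow_top [([572.5, -77.9, 88.3], 0.61)]
red_top [([514.8, -60.8, 82.0], 0.69), ([549.2, -31.1, 61.5], 0.45)]
white_top [([535.6, 1.6, 83.6], 0.93), ([541.3, 2.2, 82.9], 0.55)]
black_top []
```

View pics/w1.png

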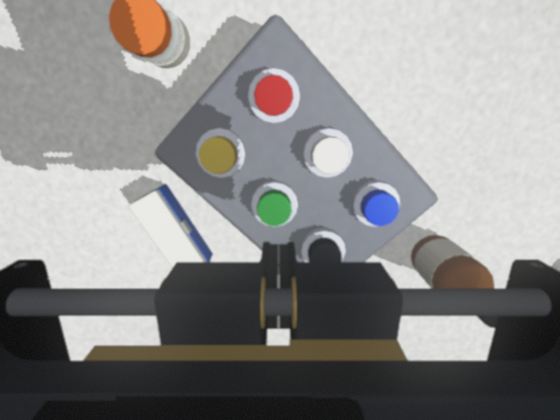

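```bash
cat > h.py <<'E'
import numpy as np, cv2
from scipy.optimize import least_squares
g=dict(yellow=(32,-64),green=(32,0),black=(32,64),red=(-32,-64),white=(-32,0),blue=(-32,64))
def P(p,n):
    c,s=np.cos(p[2]),np.sin(p[2]);a,b=g[n];return np.array([p[0]+c*a-s*b,p[1]+s*a+c*b])
def blobs(img,guess):
    hsv=cv2.cvtColor(img,cv2.COLOR_BGR2HSV); out={}
    rng=dict(red=(172,8),green=(50,80),blue=(105,130),yellow=(18,35))
    for n,(lo,hi) in rng.items():
        h=hsv[...,0]; m=((h>=lo)&(h<=hi)) if lo<hi else ((h>=lo)|(h<=hi))
        m=(m&(hsv[...,1]>110)&(hsv[...,2]>50)).astype('uint8')
        k,_,st,c=cv2.connectedComponentsWithStats(m)
        cand=[i for i in range(1,k) if st[i,4]>300 and np.hypot(*(c[i]-guess[n]))<40]
        if cand: i=max(cand,key=lambda i:st[i,4]); out[n]=(c[i],st[i])
    return out
def w2p(X,d):
    T=d['T']; q=d['R'].T@(np.array(X)-d['p']); c=T[:3,:3].T@(q-T[:3,3]); v=d['K']@[c[0],-c[1],-c[2]]; return v[:2]/v[2]
def p2w(u,d,z=84):
    r=np.linalg.inv(d['K'])@[*u,1]; r=d['R']@d['T'][:3,:3]@[r[0],-r[1],-r[2]]; o=d['R']@d['T'][:3,3]+d['p']
    return o+r*(z-o[2])/r[2]
E
python3 - <<'E'
from h import *
d=np.load('w1.npz'); img=cv2.imread('pics/w1.png')
gs=dict(red=(273,95),green=(274,208),blue=(380,208),yellow=(218,154))
b=blobs(img,gs); pts={n:p2w(c,d) for n,(c,s) in b.items()}
for n in b: print(n,b[n][0].round(1),b[n][1],pts[n].round(1))
r=least_squares(lambda p:np.concatenate([P(p,n)-pts[n][:2] for n in pts]),[565,-8,-.34]); print(r.x,np.degrees(r.x[2]),r.fun.round(1))
for n in g: print(n,P(r.x,n).round(1))
print('tip px',w2p(d['p']+d['R']@[0,0,182.2],d))
E
```

```text
red [273.   94.7] [ 255   75   37   40 1167] [514.5 -59.1  84. ]
green [273.8 208.2] [258 193  32  32 831] [595.2 -20.8  84. ]
blue [379.7 207.7] [362 190  37  36 994] [557.   59.4  84. ]
yellow [217.5 154.6] [200 137  36  36 996] [573.7 -80.1  84. ]
[ 5.65485305e+02 -1.00613633e+01 -3.43832874e-01] -19.70017251230553 [-0.7 -0.5  0.4 -0.1 -0.1  1.6  0.3 -1. ]
yellow [574.  -81.1]
green [595.6 -20.8]
black [617.2  39.4]
red [513.8 -59.5]
white [535.4   0.7]
blue [556.9  61. ]
tip px [276.83305721 259.14673863]
```

Call:
{"method": "arm_command", "body": {
  "delta_pos": [
    [-0.08, -0.1, -0.3],
    [0, 0, -0.4],
    [0, 0, -0.4],
    [0, 0, -0.24],
    [0, 0, -0.06],
    [0, 0, -0.06],
    [0, 0, -0.06],
    [0, 0, -0.06],
    [0, 0, -0.06],
    [0, 0, -0.06],
    [0, 0, -0.06],
    [0, 0, 0],
    [0, 0, 0]
  ],
  "dr": [
    [0, 0, 0],
    [0, 0, 0],
    [0, 0, 0],
    [0, 0, 0],
    [0, 0, 0],
    [0, 0, 0],
    [0, 0, 0],
    [0, 0, 0],
    [0, 0, 0],
    [0, 0, 0],
    [0, 0, 0],
    [0, 0, 0],
    [0, 0, 0]
  ],
  "claw": [0, 0, 0, 0, 0, 0, 0, 0, 0, 0, 0, 0, 0]
}}

```text
time_s: 4.85
eef_pos: [595.2, -22.7, 258.0]
tcp_rot: [[-0.906, -0.423, 0.001], [-0.423, 0.906, -0.0], [-0.001, -0.001, -1.0]]
force: [-1.1, 0.1, 5.0]
finger_gap: 0.6
```

Call:
{"method": "arm_command", "body": {
  "delta_pos": [
    [0, 0, -0.02],
    [0, 0, -0.02],
    [0, 0, 0],
    [0, 0, 0]
  ],
  "dr": [
    [0, 0, 0],
    [0, 0, 0],
    [0, 0, 0],
    [0, 0, 0]
  ],
  "claw": [0, 0, 0, 0]
}}

```text
time_s: 5.25
eef_pos: [595.2, -22.7, 256.6]
tcp_rot: [[-0.906, -0.424, 0.002], [-0.424, 0.906, -0.0], [-0.001, -0.001, -1.0]]
force: [-1.4, 1.5, 7.0]
finger_gap: 0.3
```

Call:
{"method": "arm_command", "body": {
  "delta_pos": [
    [0, 0, 0.2],
    [0, 0, 0.5],
    [0, 0, 0.5],
    [-0.19, 0.41, 0.3],
    [-0.19, 0.41, 0],
    [-0.19, 0.42, 0],
    [-0.19, 0.42, 0],
    [0, 0, 0],
    [0, 0, 0]
  ],
  "dr": [
    [0, 0, 0],
    [0, 0, 0],
    [0, 0, 0],
    [0, 0, 0],
    [0, 0, 0],
    [0, 0, 0],
    [0, 0, 0],
    [0, 0, 0],
    [0, 0, 0]
  ],
  "claw": [0, 0, 0, 0, 0, 0, 0, 0, 0]
}}

```text
time_s: 6.15
eef_pos: [556.7, 60.4, 330.2]
tcp_rot: [[-0.906, -0.424, -0.001], [-0.424, 0.906, -0.0], [0.001, 0.0, -1.0]]
force: [-0.6, 0.0, -0.3]
finger_gap: 0.6
```

```bash
python3 - <<'E'
from cell import readout, cams
from h import *
s=readout.get_state(); d=dict(p=np.array(s['eef_pos']),R=np.array(s['tcp_rot'])); print(d['p'],s['force'])
f=cams.grab_frame('wrist'); d.update(T=f['T_tool_cam'],K=f['camera_matrix']); cv2.imwrite('pics/w2.png',f['img'])
c=dict(green=(595.6,-20.8,76),blue=(556.9,61,84),yellow=(574,-81.1,84),red=(513.8,-59.5,84))
gs={n:w2p(x,d) for n,x in c.items()}; b=blobs(f['img'],gs)
for n in b: print(n,gs[n].round(),b[n][0].round(),b[n][1],'z84',p2w(b[n][0],d).round(1),'z76',p2w(b[n][0],d,76).round(1))
E
```

```text
[556.71850592  60.44218458 330.19406332] [-0.58873169  0.01434864 -0.27087772]
red [149. 103.] [153. 104.] [ 130   84   46   42 1477] z84 [513.7 -57.2  84. ] z76 [514.9 -60.1  76. ]
green [168. 219.] [169. 219.] [152 203  35  33 850] z84 [591.2 -18.3  84. ] z76 [595.2 -19.8  76. ]
blue [278. 222.] [278. 221.] [ 261  203   35   37 1039] z84 [556.1  60.8  84. ] z76 [558.8  62.1  76. ]
yellow [ 97. 167.] [102. 166.] [  80  148   45   38 1352] z84 [572.4 -78.2  84. ] z76 [575.7 -81.8  76. ]
```

View pics/w2.png

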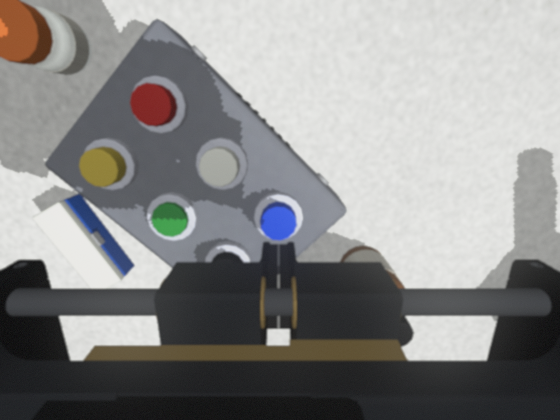

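Green at (169,219) now sits low and agrees with 76 mm height. Blue at (278,221) lies under the fingers as predicted, so I press it.

Call:
{"method": "arm_command", "body": {
  "delta_pos": [
    [0, 0, -0.3],
    [0, 0, -0.4],
    [0, 0, -0.3],
    [0, 0, -0.1],
    [0, 0, -0.06],
    [0, 0, -0.06],
    [0, 0, -0.06],
    [0, 0, -0.06],
    [0, 0, -0.06],
    [0, 0, -0.04],
    [0, 0, -0.04],
    [0, 0, 0],
    [0, 0, 0],
    [0, 0, 0]
  ],
  "dr": [
    [0, 0, 0],
    [0, 0, 0],
    [0, 0, 0],
    [0, 0, 0],
    [0, 0, 0],
    [0, 0, 0],
    [0, 0, 0],
    [0, 0, 0],
    [0, 0, 0],
    [0, 0, 0],
    [0, 0, 0],
    [0, 0, 0],
    [0, 0, 0],
    [0, 0, 0]
  ],
  "claw": [0, 0, 0, 0, 0, 0, 0, 0, 0, 0, 0, 0, 0, 0]
}}

```text
time_s: 7.6
eef_pos: [557.2, 60.2, 257.2]
tcp_rot: [[-0.906, -0.424, 0.001], [-0.424, 0.906, -0.0], [-0.001, -0.001, -1.0]]
force: [-0.4, -0.9, 7.2]
finger_gap: 0.2
```

Call:
{"method": "arm_command", "body": {
  "delta_pos": [
    [0, 0, 0.2],
    [0, 0, 0.5],
    [0, 0, 0.5],
    [0.05, -0.4, 0.3],
    [0.05, -0.5, 0],
    [0.06, -0.5, 0],
    [0.06, -0.5, 0],
    [0.06, -0.5, 0],
    [0.05, -0.42, 0],
    [0, 0, 0],
    [0, 0, 0]
  ],
  "dr": [
    [0, 0, 0],
    [0, 0, 0],
    [0, 0, 0],
    [0, 0, 0],
    [0, 0, 0],
    [0, 0, 0],
    [0, 0, 0],
    [0, 0, 0],
    [0, 0, 0],
    [0, 0, 0],
    [0, 0, 0]
  ],
  "claw": [0, 0, 0, 0, 0, 0, 0, 0, 0, 0, 0]
}}

```text
time_s: 8.7
eef_pos: [573.2, -80.9, 331.0]
tcp_rot: [[-0.907, -0.422, -0.001], [-0.422, 0.907, 0.0], [0.001, 0.001, -1.0]]
force: [-0.6, -0.1, -0.2]
finger_gap: 0.1
```

```bash
python3 - <<'E'
from cell import readout, cams
from h import *
s=readout.get_state(); d=dict(p=np.array(s['eef_pos']),R=np.array(s['tcp_rot'])); print(d['p'],s['force'])
f=cams.grab_frame('wrist'); d.update(T=f['T_tool_cam'],K=f['camera_matrix']); cv2.imwrite('pics/w3.png',f['img'])
c=dict(green=(595.6,-20.8,76),blue=(556.9,61,76),yellow=(574,-81.1,84),red=(513.8,-59.5,84))
gs={n:w2p(x,d) for n,x in c.items()}; b=blobs(f['img'],gs)
for n in b: print(n,gs[n].round(),b[n][0].round(),b[n][1],'z84',p2w(b[n][0],d).round(1),'z76',p2w(b[n][0],d,76).round(1))
E
```

```text
[573.15007844 -80.87790755 330.95773537] [-0.61169253 -0.1476756  -0.24581991]
red [336. 166.] [335. 166.] [ 317  148   37   37 1098] z84 [514.  -59.9  84. ] z76 [514.7 -58.   76. ]
blue [432. 267.] [431. 266.] [415 251  34  31 811] z84 [555.  54.  84.] z76 [557.  60.  76.]
yellow [276. 222.] [277. 221.] [260 203  34  37 980] z84 [573.1 -81.2  84. ] z76 [575.8 -80.   76. ]
```

View pics/w3.png

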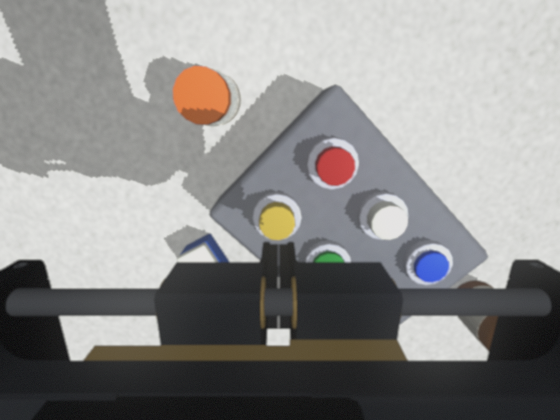

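Blue at (431,266) agrees with fully in (76 mm). Yellow at (277,221) lies under the tips, so I press it.

Call:
{"method": "arm_command", "body": {
  "delta_pos": [
    [0, 0, -0.3],
    [0, 0, -0.4],
    [0, 0, -0.3],
    [0, 0, -0.11],
    [0, 0, -0.06],
    [0, 0, -0.06],
    [0, 0, -0.06],
    [0, 0, -0.06],
    [0, 0, -0.06],
    [0, 0, -0.04],
    [0, 0, -0.05],
    [0, 0, 0],
    [0, 0, 0],
    [0, 0, 0]
  ],
  "dr": [
    [0, 0, 0],
    [0, 0, 0],
    [0, 0, 0],
    [0, 0, 0],
    [0, 0, 0],
    [0, 0, 0],
    [0, 0, 0],
    [0, 0, 0],
    [0, 0, 0],
    [0, 0, 0],
    [0, 0, 0],
    [0, 0, 0],
    [0, 0, 0],
    [0, 0, 0]
  ],
  "claw": [0, 0, 0, 0, 0, 0, 0, 0, 0, 0, 0, 0, 0, 0]
}}

```text
time_s: 10.15
eef_pos: [573.7, -80.6, 257.2]
tcp_rot: [[-0.906, -0.423, 0.002], [-0.423, 0.906, 0.0], [-0.001, -0.001, -1.0]]
force: [-1.2, 2.5, 6.2]
finger_gap: 0.6
```

Call:
{"method": "arm_command", "body": {
  "delta_pos": [
    [0, 0, 0.2],
    [0, 0, 0.5],
    [0, 0, 0.6],
    [0, 0, 0.6],
    [-0.3, 0.1, 0.6],
    [-0.4, 0.1, 0.5],
    [-0.4, 0.1, 0.2],
    [-0.3, 0, 0],
    [0, 0, 0],
    [0, 0, 0]
  ],
  "dr": [
    [0, 0, 0],
    [0, 0, 0],
    [0, 0, 0],
    [0, 0, 0],
    [0, 0, 0],
    [0, 0, 0],
    [0, 0, 0],
    [0, 0, 0],
    [0, 0, 0],
    [0, 0, 0]
  ],
  "claw": [0, 0, 0, 0, 0, 0, 0, 0, 0, 0]
}}

```text
time_s: 11.15
eef_pos: [503.3, -65.9, 416.4]
tcp_rot: [[-0.906, -0.423, 0.0], [-0.423, 0.906, -0.0], [-0.0, -0.0, -1.0]]
force: [0.4, -0.4, -0.1]
finger_gap: 0.6
```

```bash
python3 - <<'E'
from cell import readout, cams, recognise
from h import *
s=readout.get_state(); d=dict(p=np.array(s['eef_pos']),R=np.array(s['tcp_rot'])); print(d['p'],s['force'])
f=cams.grab_frame('wrist'); d.update(T=f['T_tool_cam'],K=f['camera_matrix']); cv2.imwrite('pics/w4.png',f['img'])
f=cams.grab_frame('scene'); cv2.imwrite('pics/scene4.png',cv2.resize(f['img'][130:260,110:310],None,fx=4,fy=4,interpolation=3))
old=cv2.imread('pics/scene0.png'); cv2.imwrite('pics/scene4.png',np.vstack([cv2.resize(i[140:250,110:310],None,fx=2.7,fy=2.7,interpolation=3) for i in (old,f['img'])]))
for n in ['green_top','blue_top','yellow_top','white_top','black_top','bottle_center','jar_center','slide_box_center']:
    print(n,[(np.round(r['point']).tolist(),round(r['conf'],2)) for r in recognise(n,f)[:1]])
E
```

```text
[503.29397963 -65.94570944 416.36905855] [ 0.41991844 -0.37722741 -0.05895069]
green_top [([605.0, -16.0, 75.0], 0.51)]
blue_top [([557.0, 64.0, 79.0], 0.66)]
yellow_top [([577.0, -85.0, 78.0], 0.57)]
white_top [([543.0, 1.0, 82.0], 0.69)]
black_top [([620.0, 42.0, 85.0], 0.71)]
bottle_center [([558.0, 64.0, 78.0], 0.65)]
jar_center [([523.0, -165.0, 46.0], 0.98)]
slide_box_center []
```

View pics/scene4.png

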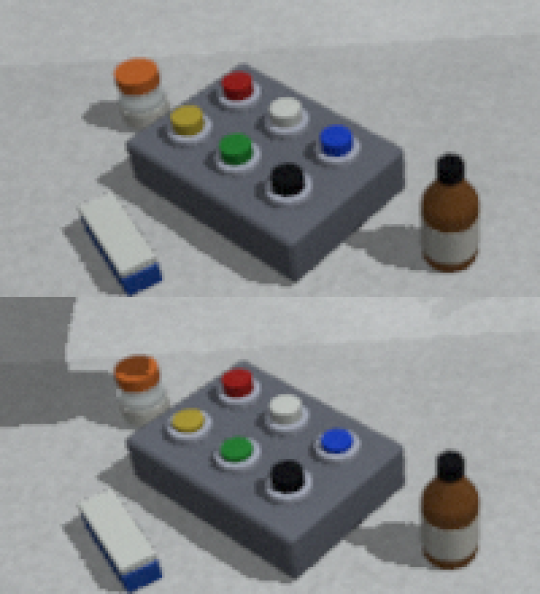

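View pics/w4.png

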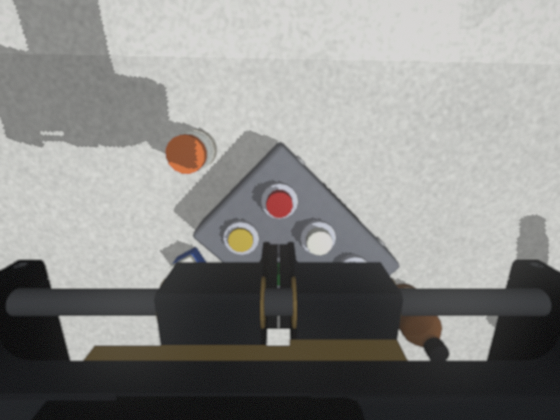

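The before/after crop shows yellow (187,421), green (237,450) and blue (337,441) down by the same amount. Red, white and black still stand tall, and the bottle, jar and slide box haven't moved. I'm handing the job in.

```bash
python3 -c "
from cell import close_job; print(close_job())"
```

```text
the job is handed in; nothing more can be done
None
```

I pressed the green, blue and yellow switches in that order with the shut fingertips, then lifted the arm clear and handed the job in at about 11 s of the 53 s allowed.

- **Press force:** the readings were 7.0 N on green, 7.2 N on blue and 6.2 N on yellow. All are above the 3 N sliding force and the 4 N at which the inner spring starts to yield, so each switch was against its stop.
- **Final pictures:** the three caps sit low, at about 75–79 mm by the network. White and black read 82–85 mm. I judged red by eye only, and it still stands out.
- **Bystanders:** the before/after crop shows the bottle, jar and slide box where they stood. I did not look at the microscope again, but the arm never went near it.
- **Checks that failed or disagreed:** in the last scene picture the network missed the slide box and mistook the blue switch for the bottle. The last wrist picture had the green and black switches hidden behind the gripper. For these I relied on the scene picture instead.

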